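Fit a spool pin and load the orange thread

ROBOT

A 6-joint arm with a two-finger parallel gripper is mounted at the origin on the work surface. World frame = base frame: x ahead of the robot, y to its left, z up, the work surface at z = 0. Lengths are in m, angles in rad, forces in N, time in s.
With the tool pointing down it reaches from about 0.35 to 0.775 m from the base axis. Payload 7.3 kg.
Tool frame: the origin (TCP) lies at the very end of the fingers, on their centre line; the grasp point (between the pads) lies 19 mm behind it; z points along the fingers, y is the line along which they close (so a half turn about z gives the same grasp; the last joint's range is limited). The gripper opens to 92 mm and grips with 3 to 60 N. Pads are 19 mm wide; open, the fingers measure 130 mm over their backs; the gripper's body (75 mm by 190 mm) begins 47 mm behind the grasp point.
Start: joints at [-1.485, 0.342, 1.524, -0, 1.275, -0.146], TCP at [0.121, -0.511, 0.227] pointing down, gripper open.
Joint ranges: [-2.53, 2.53], [-0.77, 2.02], [0.04, 2.7], [-1, 4.14], [0.28, 2.66], [-3.11, 3.11]. Speed limits (rad/s): [2.57, 2.57, 3.14, 3.14, 3.14, 3.14].

INTERFACE

Orientations are given as [roll, pitch, yaw] about the fixed x, y, z axes, in that order (R = Rz(yaw) Ry(pitch) Rx(roll)).
In Python, from cell import robot gives the robot as it stands.
- The arm moves only by the tool apply_moves, never from a script. Its argument "rows" is a list of rows, each an object with "xyz": the shift along the tool's x, y, z in mm, a list of three; "turn": the turn about the tool's z in rad. A call has 1 to 10 rows; each row shifts and turns the commanded pose from where the row before left it, along the tool's axes as they then stand; what a row does not reach is not made up. A row lasts 1/8 s, in which the tool goes at most 62.5 mm and 10.7 degrees, less where a joint would pass 70% of its speed; a pose out of reach is approached as far as the arm can. A call with a gripper value outside its range is refused whole. "gripper" is the opening, from 0 (shut) to 1 (fully open), set as the call begins (left out, the last holds). The fingers move at their own pace and stop on an object; "newtons" is the grip in N (left out, the last holds). Time passes only in rows, so rows that do not move let the fingers close. It gives the time, the measured TCP pose, the force and the opening at its end, in the units of the state.
- robot.observe(): the state, without advancing time (a new reading comes with each control period).
- robot.read_camera(name): name is "side" or "top" or "wrist"; returns a dict with "frame" (400x640x3 uint8, blue, green, red), "mtx" (3x3 intrinsics, pixels), "R" (3x3) and "t" (3): a world point X has camera coordinates R X + t; the wrist camera has in their place "T_tool_cam" (4x4, takes a point from camera to tool coordinates, whose origin is the TCP and whose axes are the flange's). Camera axes: x right, y down, z forward; pixel columns grow to the right and rows downward; lengths in m; the calibration is good to about 2 mm. A picture is of the moment at which its call begins: read the wrist's pose just before it. There is no depth.
- robot.hand_in(): hands the job in, once; it reports no verdict.
The state is a dict: "time": time; "qpos": joint angles; "qvel": joint speeds; "joint_efforts": joint torques, N m; "tool_pos": TCP position; "tool_rot": TCP orientation; "contact_force": force on the tool from outside, world axes, zero at the start; "torque": the same for the moment, N m; "opening": finger opening in m.
Only numpy, scipy, OpenCV 4.12 (cv2) and the standard library are available. Lean on these libraries where they do the work, as an engineer would, in place of code of your own. Each camera call takes 0.05 s, during which the arm holds its last target. There are 200 camera calls.

TASK

Take the loose steel spool pin out of its dark wooden block and push it fully home, upright, in the empty socket (black ring) of the thread stand. Then slip the orange thread spool over that pin and lower it gently, not dropping it, until it sits flat on the stand. Leave the blue spool, the jar, the tape measure case and the scissors where they are.

Things in the scene. Friction and masses are not known exactly. Their poses are not given: they have to be found in the camera images.
- stand: Thread stand, fixed: a light wooden slab 90 x 200 x 34 mm (x, y, z). Origin at the centre of its underside; z up, y along its length. Its empty socket, ringed in black, is at y = -50 mm; at y = +50 mm a fixed pin (8 mm across, its top 102 mm above the table) carries a fixed green spool (40 mm across, from 34 to 89 mm above the table).
- socket (a point): Centre of the mouth of the stand's empty socket, on the stand's top face 34 mm above the table. Round vertical hole 9.2 mm across and 28 mm deep, flat floor, with a 3 mm countersink; thin black ring about 23 mm across around it. Axes as the stand's.
- pin_block: Storage block, fixed: dark wood 50 x 50 x 30 mm. Origin at the centre of its underside. A round hole in the middle of its top, 9.5 mm across and 24 mm deep, holds the loose pin.
- pin: Loose spool pin: plain steel rod 8 mm across and 96 mm long, about 35 g, both ends tapered over 3 to 4 mm. It starts upright in the storage block, its foot 6 mm above the table and 72 mm standing out. Origin at the centre of its foot, z along the rod towards its top.
- pin_top (a point): Centre of the top end of the loose pin, 96 mm from its foot.
- spool_orange: Loose orange thread spool, standing upright on the table: a straight rigid tube 40 mm across and 55 mm tall with a 16 mm bore right through, about 60 g. Origin on its axis at the underside, z up along the bore.
- spool_blue: Loose blue thread spool of the same size and origin; to be left alone.
- jar: Bystander: closed amber glass jar with a white lid, 68 mm across, 80 mm tall. Origin at the centre of its underside.
- tape_case: Bystander: red round tape measure case lying flat, 60 mm across, 22 mm tall. Origin at the centre of its underside.
- scissors: Bystander: tailor's scissors lying flat, 190 mm long, 10 mm thick, handles 70 mm wide. Origin under the pivot, x towards the blade tips.
Things that resemble listed ones, but are neither listed nor needed, are in the scene too. Of the things like the stand, leave any that is red; of the rest the smaller one is meant.

How it is judged:
On the way, in this order (a step that is already met when the one before it is completed fails the run):
1. the pin stands fully home in the stand's empty socket (z of pin in the frame of socket below -0.023 m and horizontal distance between pin and socket below 0.005 m and angle between pin's own z axis and vertical below 0.09 rad), for 0.2 s.
2. the orange spool sits on the stand, around the pin (all of step 1 and z of spool_orange in the frame of socket between -0.004 and 0.004 m and horizontal distance between spool_orange and socket below 0.01 m and angle between spool_orange's own z axis and vertical below 0.1 rad), for 0.2 s.
At the end, for the whole second after the job is handed in: Pin in the socket: foot at least 23 mm below the mouth, within 5 mm of its axis, leaning under 0.09 rad. Orange spool around it: underside within 4 mm of the stand's top, axis within 10 mm of the socket, leaning under 0.1 rad. Both at rest (all of step 2 and linear speed of each of spool_orange, pin below 0.02 m/s); the robot touches nothing.
It fails at once if the blue spool is shifted by more than 30 mm or tipped over (distance of spool_blue from where it was at the start of the episode above 0.03 m or angle between spool_blue's own z axis and vertical above 0.5 rad).
It fails at once if the jar is shifted by more than 30 mm or tipped over (distance of jar from where it was at the start of the episode above 0.03 m or angle between jar's own z axis and vertical above 0.5 rad).
It fails at once if the tape measure case is shifted by more than 30 mm or tipped over (distance of tape_case from where it was at the start of the episode above 0.03 m or angle between tape_case's own z axis and vertical above 0.5 rad).
It fails at once if the scissors is shifted by more than 30 mm or tipped over (distance of scissors from where it was at the start of the episode above 0.03 m or angle between scissors's own z axis and vertical above 0.5 rad).
It fails at once if the orange spool is dropped onto the stand (faster than 0.6 m/s downwards near the stand, a fall of about 20 mm) (horizontal distance between spool_orange and socket below 0.02 m and z of spool_orange in the frame of socket below 0.05 m and linear speed of spool_orange above 0.6 m/s).
It also fails if it takes over 64 s, if anything falls off the work surface, if the arm or the gripper's body presses on something with over 40 N, if the wrist force passes 120 N, or if a joint passes its speed limit or range.

## Working session

There is one attempt and no reset: what is moved stays moved. The work goes in short steps, Python scripts to look and compute and a tool call to move; the robot and the scene stay as the last step left them, time stands still between calls to the robot, and variables do not carry over. Pictures are saved under pics/ and viewed, on a budget of 10 in all, crops included, one or two more only if the job needs it, and the job is handed in when it is done.

Besides the shell and the picture viewer there is one more tool, called after "Call:" as name(argument=value, ...) on one line, values as JSON. apply_moves: Moves the arm, as the interface text tells. Its arguments: {"type":"object","properties":{"rows":{"type":"array"},"gripper":{"type":"number"},"newtons":{"type":"number"}},"required":["rows"]}

```bash
mkdir -p pics
cat > h.py <<'E'
import numpy as np,cv2
from cell import robot
from scipy.spatial.transform import Rotation as Ro
def snap(n,f):
    s=robot.observe(); c=robot.read_camera(n); cv2.imwrite(f'pics/{f}.png',c['frame'])
    if 'R' not in c:
        T=np.eye(4);T[:3,:3]=Ro.from_euler('xyz',s['tool_rot']).as_matrix();T[:3,3]=s['tool_pos']
        M=np.linalg.inv(T@np.array(c['T_tool_cam']));c['R']=M[:3,:3];c['t']=M[:3,3]
    np.savez(f'pics/{f}.npz',K=c['mtx'],R=c['R'],t=c['t']); return c
def ray(f,px,z):
    d=np.load(f'pics/{f}.npz');R,t=d['R'],np.ravel(d['t'])
    v=R.T@np.linalg.inv(d['K'])@np.array([*px,1.]);o=-R.T@t
    return o+v*(z-o[2])/v[2]
def proj(f,X):
    d=np.load(f'pics/{f}.npz');p=d['K']@(d['R']@np.array(X)+np.ravel(d['t']));return p[:2]/p[2]
E
python3 - <<'E'
from h import *
s=robot.observe();print(s)
for n in('top','side'):
    c=snap(n,n+'0');print(n,-np.array(c['R']).T@np.ravel(c['t']),c['mtx'][0][0])
E
```

```text
{'time': 0.0, 'qpos': array([-1.48499552e+00,  3.42730619e-01,  1.52499822e+00,  6.78966598e-06,
        1.27540001e+00, -1.45996009e-01]), 'qvel': array([-0.00095217,  0.00058867, -0.00193549, -0.00038254,  0.00053964,
       -0.00064195]), 'joint_efforts': array([ 2.26890629e-04, -4.31245458e+01, -2.44221246e+01,  7.17328792e-02,
        5.61536278e-02, -1.47490937e-04]), 'tool_pos': array([ 0.12059768, -0.51055123,  0.22604743]), 'tool_rot': array([-3.14007374e+00, -2.29905989e-04,  2.31794656e-01]), 'contact_force': array([-1.55653598,  0.69711307,  0.14293149]), 'torque': array([-0.01261396,  0.00970432,  0.00123039]), 'opening': 0.09224976612272302}
top [ 0.34954671 -0.09087746  1.05558613] 417.54971344027024
side [0.50888867 0.68369674 0.8913557 ] 469.1358557977608
```

View pics/top0.png

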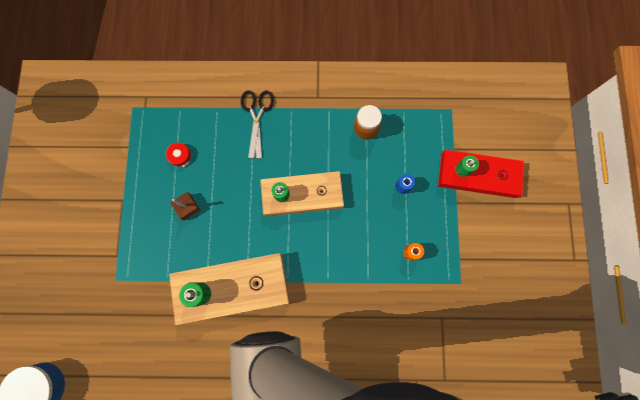

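View pics/side0.png

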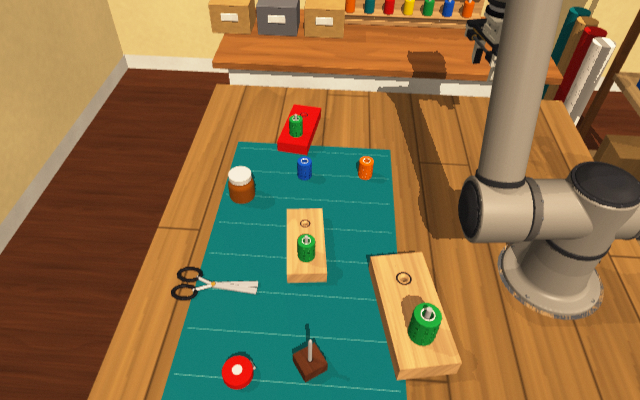

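The top view shows the small wooden stand's socket at (322,190), the pin block at (185,206) and the orange spool top at (415,251). The side view shows the socket at (305,223), the pin top at (310,341) and the orange spool top at (366,159).

Run:
```python
from h import *
for n,z,a,b in(('socket',.034,(322,190.5),(305,223)),('pintop',.102,(173,197),(310,341)),('green',.102,(280,189),(306,239)),('orange',.055,(415.5,251.5),(366,159)),('blue',.055,(407,182),(305,159))):
    print(n,ray('top0',a,z).round(4),ray('side0',b,z).round(4))
for n,z,a in(('blockc',.03,(185,205)),('jar',.08,(369,117)),('tape',.02,(177,154))):print(n,ray('top0',a,z).round(3))
t=cv2.imread('pics/top0.png');s=cv2.imread('pics/side0.png')
z=lambda i,x,y:cv2.resize(i[y:y+66,x:x+66],(396,396),interpolation=cv2.INTER_CUBIC)
cv2.imwrite('pics/crop.png',np.hstack([z(t,152,172),z(s,280,325)]))
```

```text
socket [ 0.5748 -0.0839  0.034 ] [ 0.5732 -0.0827  0.034 ]
pintop [0.5418 0.264  0.102 ] [0.5344 0.265  0.102 ]
green [0.5627 0.014  0.102 ] [0.5619 0.0246 0.102 ]
orange [ 0.4231 -0.3079  0.055 ] [ 0.4245 -0.3138  0.055 ]
blue [ 0.593  -0.2927  0.055 ] [ 0.5918 -0.2989  0.055 ]
blockc [0.536 0.259 0.03 ]
jar [ 0.751 -0.199  0.08 ]
tape [0.672 0.293 0.02 ]
```

View pics/crop.png

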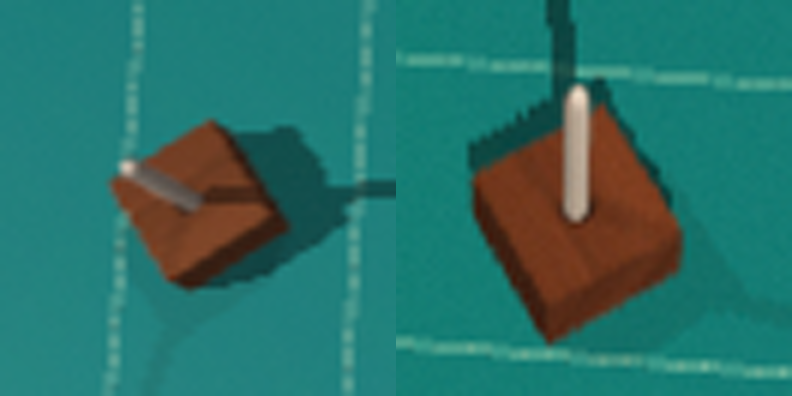

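The pin top is at about (173.5,200) in the top view and (310,340) in the side view, and the block is rotated. I'll move towards it by way of a waypoint.

Call:
apply_moves(rows=[{"xyz": [35,-26.6,0],"turn": 0},{"xyz": [35,-26.6,0],"turn": 0},{"xyz": [35,-26.6,0],"turn": 0},{"xyz": [35,-26.6,0],"turn": 0},{"xyz": [35,-26.6,0],"turn": 0},{"xyz": [35,-26.6,0],"turn": 0},{"xyz": [35,-26.6,0],"turn": 0},{"xyz": [35,-26.6,0],"turn": 0},{"xyz": [35,-26.6,0],"turn": 0},{"xyz": [35,-26.6,0],"turn": 0}], gripper=1)

```text
time: 1.35
tool_pos: [0.4008, -0.1704, 0.2265]
tool_rot: [-3.141, 0.0, 0.232]
contact_force: [0.3, -0.0, -0.4]
opening: 0.092
```

```bash
cat >> h.py <<'E'
def delta(X):
    s=robot.observe();R=Ro.from_euler('xyz',s['tool_rot']).as_matrix()
    return (R.T@(np.array(X)-s['tool_pos'])*1000).round(1)
E
python3 - <<'E'
from h import *
print(ray('top0',(173.5,200),.102),ray('side0',(310.2,340.3),.102))
s=robot.observe();print(s['time'],s['tool_pos'],s['tool_rot'],delta([.535,.263,.226]))
print(robot.read_camera('wrist')['T_tool_cam'])
E
```

```text
[0.53469046 0.2623247  0.102     ] [0.53414856 0.26354346 0.102     ]
1.35 [ 0.40076986 -0.17035932  0.22653655] [-3.14145605e+00  3.11367855e-04  2.31771726e-01] [ 230.2 -390.9    0.5]
[[ 7.52395511e-04 -9.63906291e-01 -2.66240674e-01  7.12432179e-02]
 [ 9.99999472e-01  9.11694105e-04 -4.74730506e-04  4.54958124e-04]
 [ 7.00325774e-04 -2.66240176e-01  9.63906468e-01 -1.57309675e-01]
 [ 0.00000000e+00  0.00000000e+00  0.00000000e+00  1.00000000e+00]]
```

Call:
apply_moves(rows=[{"xyz": [36,-12,0],"turn": 0},{"xyz": [36,-12,0],"turn": 0},{"xyz": [36,-12,0],"turn": 0},{"xyz": [36,-12,0],"turn": 0},{"xyz": [0,0,0],"turn": 0}])

```text
time: 2.02
tool_pos: [0.5304, -0.0908, 0.2259]
tool_rot: [-3.141, 0.001, 0.234]
contact_force: [-0.2, 0.1, -0.0]
opening: 0.0918
```

Run:
```python
from h import *
snap('wrist','w1');print(proj('w1',[.574,-.083,.034]),delta([.5345,.263,.226]))
```

```text
[321.69711883 133.81338278] [  87.2 -343.6   -0. ]
```

View pics/w1.png

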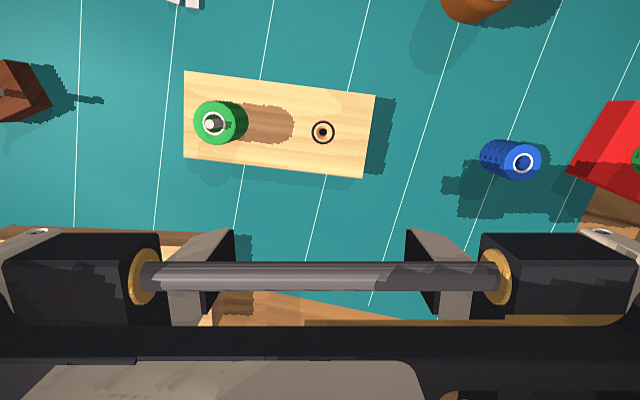

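Call:
apply_moves(rows=[{"xyz": [9.5,-42,0],"turn": 0},{"xyz": [9.5,-42,0],"turn": 0},{"xyz": [9.5,-42,0],"turn": 0},{"xyz": [9.5,-42,0],"turn": 0},{"xyz": [9.5,-42,0],"turn": 0},{"xyz": [9.5,-42,0],"turn": 0},{"xyz": [9.5,-42,0],"turn": 0},{"xyz": [9.5,-42,0],"turn": 0},{"xyz": [0,0,0],"turn": 0}])

```text
time: 3.2
tool_pos: [0.5252, 0.2538, 0.2264]
tool_rot: [-3.142, 0.001, 0.235]
contact_force: [0.1, -0.7, -0.7]
opening: 0.0918
```

Run:
```python
from h import *
snap('wrist','w2');s=robot.observe();print(s['tool_pos'],proj('w2',[.5345,.263,.102]),delta([.5345,.263,.066]))
```

```text
[0.5254588  0.25234459 0.22639931] [311.63174409 176.73458547] [ 11.4  -8.4 160.4]
```

View pics/w2.png

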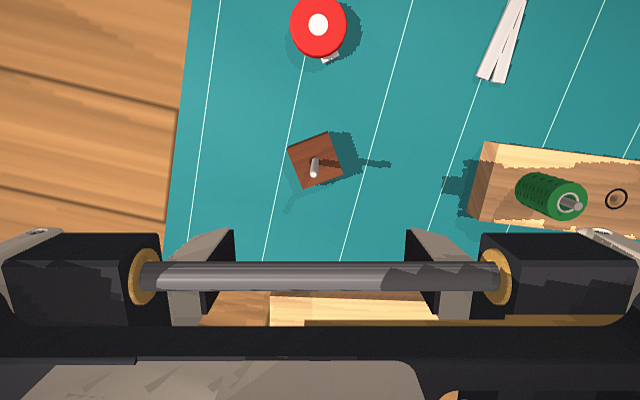

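In w1 the socket is at (322.5,131.5). In w2 the pin top is at (313.5,175.5). Both are within about 2 px of prediction, so I'm descending onto the pin.

Run:
```python
from h import *
print('socket',ray('w1',(322.5,131.5),.034));p=ray('w2',(313.5,175.5),.102);print(p,ray('w2',(315,157),.03))
print(delta([.5348,.2625,.056]))
```

```text
socket [ 0.57659353 -0.08326593  0.034     ]
[0.53600403 0.26161553 0.102     ] [0.54191451 0.26266829 0.03      ]
[ 11.6  -7.8 170.4]
```

Call:
apply_moves(rows=[{"xyz": [6,-4,0],"turn": 0},{"xyz": [6,-4,20],"turn": 0},{"xyz": [0,0,30],"turn": 0},{"xyz": [0,0,30],"turn": 0},{"xyz": [0,0,30],"turn": 0},{"xyz": [0,0,30],"turn": 0},{"xyz": [0,0,20],"turn": 0},{"xyz": [0,0,10],"turn": 0},{"xyz": [0,0,0],"turn": 0}])

```text
time: 4.38
tool_pos: [0.5361, 0.2623, 0.0564]
tool_rot: [3.141, 0.001, 0.231]
contact_force: [0.4, 0.1, -0.1]
opening: 0.0915
```

Call:
apply_moves(rows=[{"xyz": [0,0,0],"turn": 0},{"xyz": [0,0,0],"turn": 0},{"xyz": [0,0,0],"turn": 0},{"xyz": [0,0,0],"turn": 0},{"xyz": [0,0,0],"turn": 0},{"xyz": [0,0,0],"turn": 0},{"xyz": [0,0,0],"turn": 0},{"xyz": [0,0,0],"turn": 0}], gripper=0, newtons=25)

```text
time: 5.38
tool_pos: [0.5359, 0.2631, 0.0566]
tool_rot: [3.141, 0.0, 0.232]
contact_force: [-0.3, 1.0, 0.3]
opening: 0.0165
```

Call:
apply_moves(rows=[{"xyz": [0,0,0],"turn": 0},{"xyz": [0,0,0],"turn": 0},{"xyz": [0,0,0],"turn": 0},{"xyz": [0,0,0],"turn": 0}])

```text
time: 5.88
tool_pos: [0.5359, 0.263, 0.0566]
tool_rot: [3.141, 0.0, 0.232]
contact_force: [-0.1, 0.3, -0.3]
opening: 0.0071
```

The gripper has the pin, with an opening of 7 mm. Lifting.

Call:
apply_moves(rows=[{"xyz": [0,0,-10],"turn": 0},{"xyz": [0,0,-15],"turn": 0},{"xyz": [0,0,-20],"turn": 0},{"xyz": [0,0,-25],"turn": 0},{"xyz": [0,0,-25],"turn": 0},{"xyz": [0,0,-20],"turn": 0},{"xyz": [0,0,-5],"turn": 0},{"xyz": [0,0,0],"turn": 0}])

```text
time: 6.88
tool_pos: [0.5358, 0.2632, 0.177]
tool_rot: [-3.141, -0.0, 0.232]
contact_force: [-0.4, 0.5, -1.5]
opening: 0.0067
```

Run:
```python
from h import *
s=robot.observe();print(s['tool_pos'],s['opening'],s['contact_force'])
print(delta([.5755,-.083,.177]))
c=snap('side','s2');snap('top','t2');a=cv2.imread('pics/s2.png');b=cv2.imread('pics/t2.png')
def z(n,i,X):
    u,v=proj(n,X).astype(int);u=max(40,min(600,u));v=max(40,min(360,v));print(n,u-40,v-40)
    return cv2.resize(i[v-40:v+40,u-40:u+40],(400,400),interpolation=cv2.INTER_CUBIC)
p=s['tool_pos']
cv2.imwrite('pics/c2.png',np.hstack([z('s2',a,p-[0,0,.02]),z('t2',b,p)]))
```

```text
[0.5357877  0.26319393 0.17703348] 0.0066514929513271665 [-0.43748009  0.47434483 -1.48413564]
[-40.9 346.1  -0. ]
s2 269 284
t2 120 152
```

View pics/c2.png

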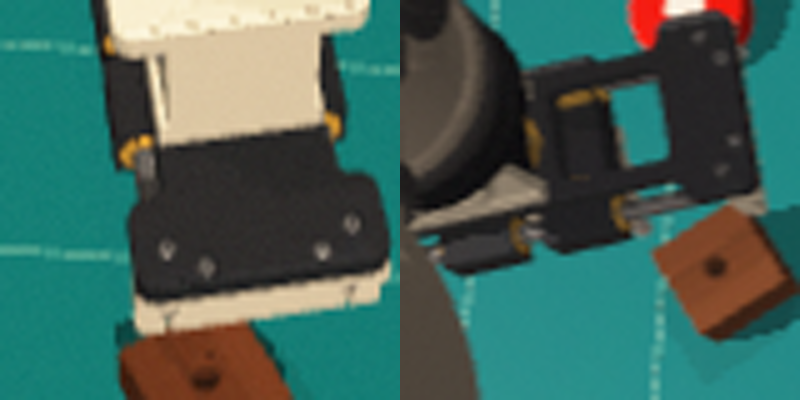

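Call:
apply_moves(rows=[{"xyz": [-4,34.5,0],"turn": 0},{"xyz": [-4,34.5,0],"turn": 0},{"xyz": [-4,34.5,0],"turn": 0},{"xyz": [-4,34.5,0],"turn": 0},{"xyz": [-4,34.5,0],"turn": 0},{"xyz": [-4,34.5,0],"turn": 0},{"xyz": [-4,34.5,0],"turn": 0},{"xyz": [-4,34.5,0],"turn": 0},{"xyz": [-4,34.5,0],"turn": 0},{"xyz": [-4,34.5,0],"turn": 0}])

```text
time: 8.22
tool_pos: [0.5758, -0.0828, 0.1757]
tool_rot: [-3.141, 0.002, 0.232]
contact_force: [0.1, 0.3, -1.0]
opening: 0.0074
```

Run:
```python
from h import *
s=robot.observe();print(s['tool_pos'],s['qpos'],s['time'])
snap('wrist','w3');p=s['tool_pos']
print(proj('w3',p),proj('w3',p-[0,0,.05]),proj('w3',[.576,-.083,.034]))
```

```text
[ 0.57581307 -0.08282932  0.17567687] [-2.74583978e-01  4.88994176e-01  1.43819515e+00  1.12046843e-05
  1.21630021e+00  1.06445333e+00] 8.225
[318.68857636 245.63177131] [318.97044585 215.21234736] [319.47384043 184.08479771]
```

Call:
apply_moves(rows=[{"xyz": [0,0,8],"turn": -0.175},{"xyz": [0,0,8],"turn": -0.175},{"xyz": [0,0,8],"turn": -0.175},{"xyz": [0,0,8],"turn": -0.175},{"xyz": [0,0,8],"turn": -0.175},{"xyz": [0,0,8],"turn": -0.175},{"xyz": [0,0,8],"turn": -0.175},{"xyz": [0,0,8],"turn": -0.175},{"xyz": [0,0,0],"turn": 0}])

```text
time: 9.4
tool_pos: [0.5754, -0.0815, 0.1113]
tool_rot: [-3.139, -0.001, 1.63]
contact_force: [0.4, -0.0, -0.7]
opening: 0.0074
```

Run:
```python
from h import *
s=robot.observe();p=s['tool_pos'];print(p,s['tool_rot'])
out=[]
for n,f in(('wrist','w4'),('side','s4')):
    snap(n,f);i=cv2.imread(f'pics/{f}.png')
    u,v=proj(f,[.576,-.083,.05]).astype(int);w=50
    v=min(v,350); print(f,u-w,v-w,'foot',proj(f,p-[0,0,.05]),'sock',proj(f,[.576,-.083,.034]))
    out.append(cv2.resize(i[v-w:v+w,u-w:u+w],(400,400),interpolation=cv2.INTER_CUBIC))
cv2.imwrite('pics/c4.png',np.hstack(out))
```

```text
[ 0.57540113 -0.08150164  0.11134938] [-3.13887410e+00 -9.10705115e-04  1.63021685e+00]
w4 270 162 foot [319.90708457 215.35317454] sock [320.63217108 205.77938325]
s4 253 168 foot [304.06958435 215.73038524] sock [303.87833394 222.84753539]
```

View pics/c4.png

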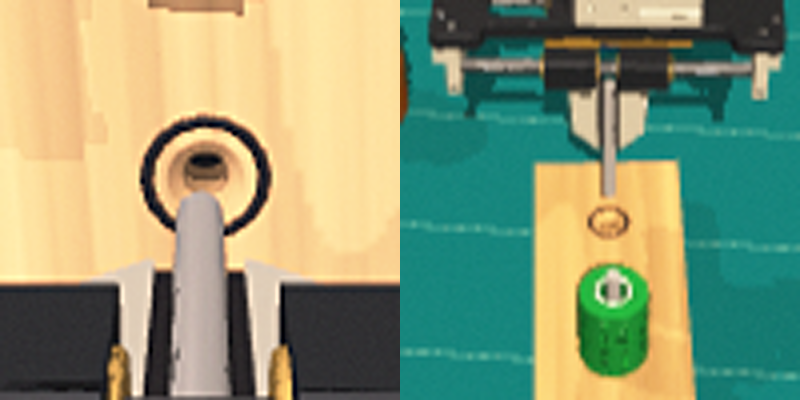

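The wrist crop shows the ring centre at full-frame (321.5,206.3) and the foot tip at about (319.8,214.5). The side crop has the ring centre at (305.2,223.5) and the foot at (305.2,216.7).

Run:
```python
from h import *
p=robot.observe()['tool_pos'];z=p[2]-.0505
print(p)
for f,a,b in(('w4',(321.5,206.3),(319.8,214.5)),('s4',(305.2,223.5),(305.2,216.7))):
    S,F=ray(f,a,.034),ray(f,b,z);print(f,S,F,S-F)
```

```text
[ 0.57609886 -0.08171026  0.11242143]
w4 [ 0.57669566 -0.08337927  0.034     ] [ 0.57527968 -0.08069469  0.06192143] [ 0.00141598 -0.00268458 -0.02792143]
s4 [ 0.57258889 -0.08114034  0.034     ] [ 0.57237523 -0.07804778  0.06192143] [ 0.00021366 -0.00309256 -0.02792143]
```

Call:
apply_moves(rows=[{"xyz": [-2,0.8,4],"turn": 0},{"xyz": [0,0,8],"turn": 0},{"xyz": [0,0,8],"turn": 0},{"xyz": [0,0,3],"turn": 0},{"xyz": [0,0,3],"turn": 0},{"xyz": [0,0,0],"turn": 0}])

```text
time: 10.25
tool_pos: [0.5771, -0.0838, 0.0865]
tool_rot: [-3.141, -0.0, 1.632]
contact_force: [0.4, 0.1, -0.4]
opening: 0.0073
```

Call:
apply_moves(rows=[{"xyz": [0,0,2],"turn": 0},{"xyz": [0,0,2],"turn": 0},{"xyz": [0,0,0],"turn": 0}])

```text
time: 10.62
tool_pos: [0.577, -0.0838, 0.0826]
tool_rot: [-3.141, -0.0, 1.632]
contact_force: [0.4, 0.3, -0.8]
opening: 0.0072
```

Call:
apply_moves(rows=[{"xyz": [0,0,2],"turn": 0},{"xyz": [0,0,2],"turn": 0},{"xyz": [0,0,0],"turn": 0}])

```text
time: 11.0
tool_pos: [0.577, -0.0838, 0.0785]
tool_rot: [-3.141, 0.0, 1.632]
contact_force: [-0.5, -0.7, -0.6]
opening: 0.0076
```

Call:
apply_moves(rows=[{"xyz": [0,0,2],"turn": 0},{"xyz": [0,0,2],"turn": 0},{"xyz": [0,0,0],"turn": 0}])

```text
time: 11.38
tool_pos: [0.5771, -0.0838, 0.0745]
tool_rot: [-3.141, 0.0, 1.632]
contact_force: [-0.1, -0.9, -0.5]
opening: 0.0075
```

Call:
apply_moves(rows=[{"xyz": [0,0,3],"turn": 0},{"xyz": [0,0,3],"turn": 0},{"xyz": [0,0,3],"turn": 0},{"xyz": [0,0,0],"turn": 0}])

```text
time: 11.88
tool_pos: [0.577, -0.0838, 0.0653]
tool_rot: [-3.141, -0.0, 1.632]
contact_force: [-1.0, -1.6, -0.6]
opening: 0.0074
```

Call:
apply_moves(rows=[{"xyz": [0,0,3],"turn": 0},{"xyz": [0,0,3],"turn": 0},{"xyz": [0,0,2],"turn": 0},{"xyz": [0,0,1],"turn": 0},{"xyz": [0,0,0],"turn": 0}])

```text
time: 12.5
tool_pos: [0.5771, -0.0838, 0.0566]
tool_rot: [-3.141, 0.0, 1.632]
contact_force: [-1.7, -2.2, 0.4]
opening: 0.0072
```

Call:
apply_moves(rows=[{"xyz": [0,0,1],"turn": 0},{"xyz": [0,0,1],"turn": 0},{"xyz": [0,0,0],"turn": 0}])

```text
time: 12.88
tool_pos: [0.5774, -0.0839, 0.0563]
tool_rot: [3.14, 0.001, 1.632]
contact_force: [-4.9, -0.9, 11.4]
opening: 0.0074
```

Call:
apply_moves(rows=[{"xyz": [0,0,0],"turn": 0},{"xyz": [0,0,0],"turn": 0},{"xyz": [0,0,0],"turn": 0},{"xyz": [0,0,0],"turn": 0}], gripper=0.5)

```text
time: 13.38
tool_pos: [0.5772, -0.0837, 0.0545]
tool_rot: [-3.141, -0.0, 1.632]
contact_force: [0.3, -0.5, 0.8]
opening: 0.0424
```

Run:
```python
from h import *
s=robot.observe();print(s['tool_pos'],s['opening'],s['contact_force'],s['time'])
```

```text
[ 0.5771517  -0.0837068   0.05448814] 0.04241077752055734 [ 0.33020921 -0.45719785  0.7929548 ] 13.375
```

Force rose to 11 N at the pin's original height, so it has bottomed in the socket. I've released it and am lifting away.

Call:
apply_moves(rows=[{"xyz": [0,0,-8],"turn": 0},{"xyz": [0,0,-16],"turn": 0},{"xyz": [0,0,-25],"turn": 0},{"xyz": [0,0,-30],"turn": 0},{"xyz": [0,0,-30],"turn": 0},{"xyz": [0,0,-20],"turn": 0},{"xyz": [0,0,-10],"turn": 0},{"xyz": [0,0,0],"turn": 0}], gripper=1)

```text
time: 14.38
tool_pos: [0.5774, -0.0838, 0.1946]
tool_rot: [3.14, 0.001, 1.632]
contact_force: [-0.1, -0.3, -0.6]
opening: 0.0921
```

Run:
```python
from h import *
s=robot.observe();p=s['tool_pos'];print(p,s['time'])
print('to orange',delta([.424,-.31,.2]))
out=[]
for n,f in(('wrist','w5'),('side','s5')):
    snap(n,f);i=cv2.imread(f'pics/{f}.png')
    u,v=proj(f,[.577,-.0838,.07]).astype(int);w=50
    v=min(v,350); print(f,u-w,v-w,'top',proj(f,[.577,-.0838,.102]),'sock',proj(f,[.577,-.0838,.034]))
    out.append(cv2.resize(i[v-w:v+w,u-w:u+w],(400,400),interpolation=cv2.INTER_CUBIC))
cv2.imwrite('pics/c5.png',np.hstack(out))
```

```text
[ 0.57739595 -0.08382885  0.19464374] 14.375
to orange [-216.4 -166.9   -5.5]
w5 269 138 top [319.04285501 198.2549364 ] sock [319.0598555  180.11685723]
s5 253 162 top [303.47803944 203.21965013] sock [303.50060288 222.57950018]
```

View pics/c5.png

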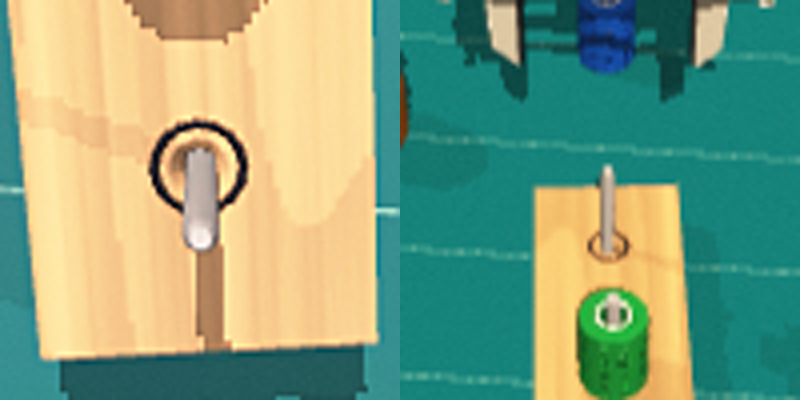

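The pin stands upright and central: top at (319.3,197.3), ring centre at (318.8,179.8), as predicted. Next is the orange spool.

Call:
apply_moves(rows=[{"xyz": [-27,-20.9,0],"turn": 0},{"xyz": [-27,-20.9,0],"turn": 0},{"xyz": [-27,-20.9,0],"turn": 0},{"xyz": [-27,-20.9,0],"turn": 0},{"xyz": [-27,-20.9,0],"turn": 0},{"xyz": [-27,-20.9,0],"turn": 0},{"xyz": [-27,-20.9,0],"turn": 0},{"xyz": [-27,-20.9,0],"turn": 0},{"xyz": [0,0,0],"turn": 0}])

```text
time: 15.6
tool_pos: [0.422, -0.3109, 0.1927]
tool_rot: [-3.14, -0.001, 1.629]
contact_force: [-0.6, 0.4, -0.6]
opening: 0.0921
```

Run:
```python
from h import *
s=robot.observe();p=s['tool_pos'];print(p,s['time'])
snap('wrist','w6');i=cv2.imread('pics/w6.png');print(proj('w6',[.424,-.31,.055]))
cv2.imwrite('pics/c6.png',cv2.resize(i[100:240,240:400],(640,560),interpolation=cv2.INTER_CUBIC))
```

```text
[ 0.42199871 -0.31089066  0.19271973] 15.6
[322.0612618  184.86130043]
```

View pics/c6.png

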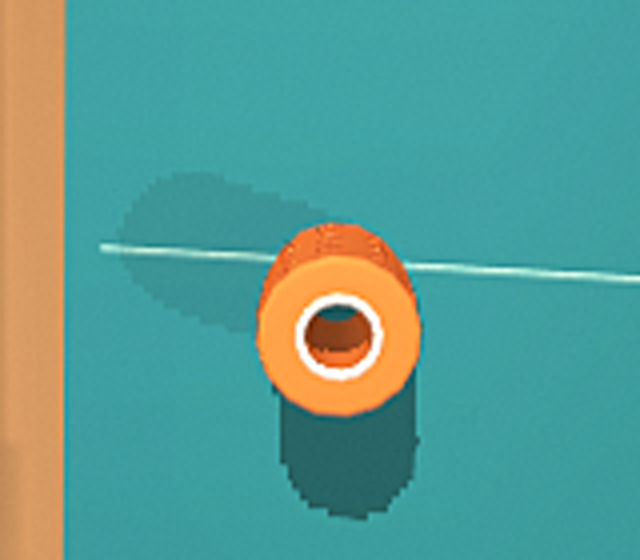

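The spool's top centre is at (324.8,184.0) in the full frame.

Run:
```python
from h import *
p=ray('w6',(324.75,184),.055);print(p,delta([p[0],p[1],.024]))
```

```text
[ 0.42650874 -0.30900634  0.055     ] [  0.4   4.  168.8]
```

Call:
apply_moves(rows=[{"xyz": [0.4,4,20],"turn": 0},{"xyz": [0,0,30],"turn": 0},{"xyz": [0,0,30],"turn": 0},{"xyz": [0,0,30],"turn": 0},{"xyz": [0,0,25],"turn": 0},{"xyz": [0,0,20],"turn": 0},{"xyz": [0,0,10],"turn": 0},{"xyz": [0,0,4],"turn": 0},{"xyz": [0,0,0],"turn": 0}])

```text
time: 16.77
tool_pos: [0.4277, -0.3089, 0.025]
tool_rot: [3.141, 0.0, 1.632]
contact_force: [-0.5, -1.0, -0.5]
opening: 0.0917
```

Call:
apply_moves(rows=[{"xyz": [0,0,0],"turn": 0},{"xyz": [0,0,0],"turn": 0},{"xyz": [0,0,0],"turn": 0},{"xyz": [0,0,0],"turn": 0},{"xyz": [0,0,0],"turn": 0},{"xyz": [0,0,0],"turn": 0},{"xyz": [0,0,0],"turn": 0},{"xyz": [0,0,0],"turn": 0}], gripper=0.2, newtons=12)

```text
time: 17.77
tool_pos: [0.4273, -0.3089, 0.0247]
tool_rot: [-3.141, 0.0, 1.632]
contact_force: [-1.0, 0.6, -0.0]
opening: 0.0403
```

Call:
apply_moves(rows=[{"xyz": [0,0,-5],"turn": 0},{"xyz": [0,0,-15],"turn": 0},{"xyz": [0,0,-25],"turn": 0},{"xyz": [0,0,-30],"turn": 0},{"xyz": [0,0,-30],"turn": 0},{"xyz": [0,0,-20],"turn": 0},{"xyz": [0,0,-5],"turn": 0},{"xyz": [0,0,0],"turn": 0}])

```text
time: 18.77
tool_pos: [0.4273, -0.3089, 0.1549]
tool_rot: [3.141, 0.0, 1.632]
contact_force: [0.6, -1.2, -1.4]
opening: 0.0402
```

Run:
```python
from h import *
s=robot.observe();print(s['tool_pos'],s['opening'],delta([.577,-.0835,.155]))
```

```text
[ 0.4273356  -0.30885673  0.15490776] 0.04020859621828831 [ 2.158e+02  1.631e+02 -1.000e-01]
```

Call:
apply_moves(rows=[{"xyz": [10,8,0],"turn": 0},{"xyz": [27,20.4,0],"turn": 0},{"xyz": [28,21,0],"turn": 0},{"xyz": [28,21,0],"turn": 0},{"xyz": [28,21,0],"turn": 0},{"xyz": [28,21,0],"turn": 0},{"xyz": [28,21,0],"turn": 0},{"xyz": [26,20,0],"turn": 0},{"xyz": [12.8,9.7,0],"turn": 0},{"xyz": [0,0,0],"turn": 0}])

```text
time: 20.02
tool_pos: [0.577, -0.0826, 0.154]
tool_rot: [-3.14, -0.0, 1.634]
contact_force: [0.2, -0.2, -1.3]
opening: 0.0403
```

Run:
```python
from h import *
s=robot.observe();p=s['tool_pos'];print(p,s['time'],s['opening'])
out=[]
for n,f in(('wrist','w7'),('side','s7')):
    snap(n,f);i=cv2.imread(f'pics/{f}.png')
    u,v=proj(f,[.577,-.0838,.13]).astype(int);w=50
    v=min(v,350); print(f,u-w,v-w,'pintop',proj(f,[.577,-.0838,.102]),'under',proj(f,p-[0,0,.0247]),'top',proj(f,p+[0,0,.0303]))
    out.append(cv2.resize(i[v-w:v+w,u-w:u+w],(400,400),interpolation=cv2.INTER_CUBIC))
cv2.imwrite('pics/c7.png',np.hstack(out))
```

```text
[ 0.57695523 -0.08264627  0.15397498] 20.025 0.040286275058288336
w7 269 180 pintop [319.76847566 215.9584093 ] under [319.77291515 228.71407999] top [319.65558536 273.83727235]
s7 253 144 pintop [303.47803944 203.21965013] under [303.44396161 195.32148513] top [303.4225601  177.75624985]
```

View pics/c7.png

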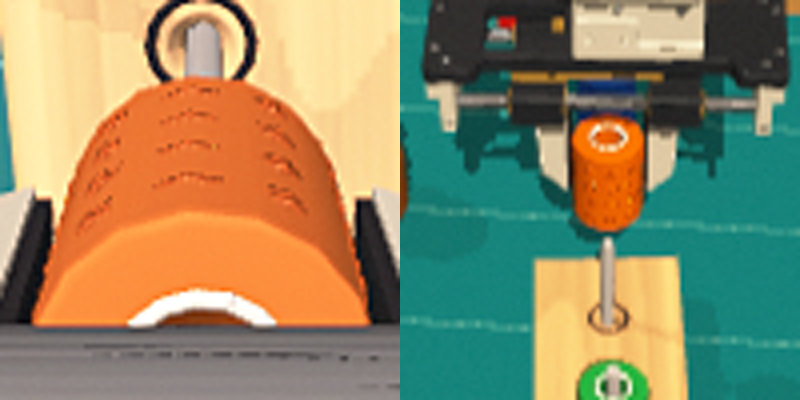

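Side view: spool axis and pin tip are in the same column (about 608 in the crop). In the wrist crop the spool's lower far edge is at row 80, frame row 200. I'll use that to check y.

Run:
```python
from h import *
p=robot.observe()['tool_pos'];print(p)
print(proj('w7',p+[0,-.02,-.0247]),ray('w7',(320,200),p[2]-.0247), ray('w7',(320,233),p[2]+.0303))
# side: spool top centre and underside near edge
print(ray('s7',(253+207/4,144+135/4),p[2]+.0303),ray('s7',(253+208/4,144+231/4),p[2]-.0247),ray('s7',(253+208/4,144+238/4),.102))
```

```text
[ 0.57646186 -0.08409025  0.15429319]
[316.81207473 260.7349749 ] [ 0.57591717 -0.06429554  0.12959319] [ 0.57585349 -0.0630801   0.18459319]
[ 0.57398642 -0.08258142  0.18459319] [ 0.57157833 -0.06192626  0.12959319] [ 0.57335758 -0.0831925   0.102     ]
```

Spool and pin axes agree to about 1 mm in both views, so I'm lowering.

Call:
apply_moves(rows=[{"xyz": [0,0,8],"turn": 0},{"xyz": [0,0,10],"turn": 0},{"xyz": [0,0,6],"turn": 0},{"xyz": [0,0,4],"turn": 0},{"xyz": [0,0,4],"turn": 0},{"xyz": [0,0,4],"turn": 0},{"xyz": [0,0,0],"turn": 0}])

```text
time: 21.0
tool_pos: [0.5769, -0.0835, 0.1184]
tool_rot: [-3.141, -0.0, 1.632]
contact_force: [0.4, -0.3, -1.5]
opening: 0.0401
```

Call:
apply_moves(rows=[{"xyz": [0,0,6],"turn": 0},{"xyz": [0,0,6],"turn": 0},{"xyz": [0,0,6],"turn": 0},{"xyz": [0,0,6],"turn": 0},{"xyz": [0,0,0],"turn": 0}])

```text
time: 21.62
tool_pos: [0.5767, -0.0835, 0.094]
tool_rot: [-3.14, -0.0, 1.632]
contact_force: [-0.1, 0.1, -0.8]
opening: 0.0402
```

Call:
apply_moves(rows=[{"xyz": [0,0,6],"turn": 0},{"xyz": [0,0,6],"turn": 0},{"xyz": [0,0,6],"turn": 0},{"xyz": [0,0,6],"turn": 0},{"xyz": [0,0,5],"turn": 0},{"xyz": [0,0,3],"turn": 0},{"xyz": [0,0,0],"turn": 0}])

```text
time: 22.5
tool_pos: [0.5769, -0.0836, 0.0625]
tool_rot: [-3.141, -0.0, 1.632]
contact_force: [-0.1, -0.4, -0.9]
opening: 0.0398
```

Call:
apply_moves(rows=[{"xyz": [0,0,1],"turn": 0},{"xyz": [0,0,1],"turn": 0},{"xyz": [0,0,1],"turn": 0},{"xyz": [0,0,0],"turn": 0}])

```text
time: 23.0
tool_pos: [0.577, -0.0836, 0.0596]
tool_rot: [-3.142, 0.0, 1.632]
contact_force: [-0.0, -0.6, -0.8]
opening: 0.0402
```

Call:
apply_moves(rows=[{"xyz": [0,0,0.7],"turn": 0},{"xyz": [0,0,0.7],"turn": 0},{"xyz": [0,0,0],"turn": 0}])

```text
time: 23.38
tool_pos: [0.5771, -0.0836, 0.0587]
tool_rot: [3.141, 0.0, 1.632]
contact_force: [-1.8, 0.1, 4.4]
opening: 0.0402
```

Contact on the stand at 4 N and the expected height. Releasing and lifting.

Call:
apply_moves(rows=[{"xyz": [0,0,0],"turn": 0},{"xyz": [0,0,0],"turn": 0},{"xyz": [0,0,0],"turn": 0},{"xyz": [0,0,0],"turn": 0},{"xyz": [0,0,0],"turn": 0},{"xyz": [0,0,0],"turn": 0}], gripper=0.85)

```text
time: 24.12
tool_pos: [0.5771, -0.0836, 0.0583]
tool_rot: [3.142, 0.0, 1.632]
contact_force: [0.7, -0.4, 0.2]
opening: 0.0781
```

Call:
apply_moves(rows=[{"xyz": [0,0,-5],"turn": 0},{"xyz": [0,0,-15],"turn": 0},{"xyz": [0,0,-25],"turn": 0},{"xyz": [0,0,-30],"turn": 0},{"xyz": [0,0,-30],"turn": 0},{"xyz": [0,0,-25],"turn": 0},{"xyz": [0,0,-10],"turn": 0},{"xyz": [0,0,0],"turn": 0}])

```text
time: 25.12
tool_pos: [0.5772, -0.0836, 0.199]
tool_rot: [3.14, 0.001, 1.632]
contact_force: [-0.0, 0.1, -0.6]
opening: 0.078
```

Run:
```python
from h import *
s=robot.observe();print(s['tool_pos'],s['time'],s['opening'])
out=[]
for n,f in(('wrist','w8'),('side','s8')):
    snap(n,f);i=cv2.imread(f'pics/{f}.png')
    u,v=proj(f,[.577,-.0838,.07]).astype(int);w=50
    v=min(v,350)
    out.append(cv2.resize(i[v-w:v+w,u-w:u+w],(400,400),interpolation=cv2.INTER_CUBIC))
    print(f,u-w,v-w,'pintop',proj(f,[.577,-.0838,.102]),'top',proj(f,[.577,-.0838,.089]))
cv2.imwrite('pics/c8.png',np.hstack(out))
```

```text
[ 0.57720545 -0.08363278  0.19902628] 25.125 0.07798282256519525
w8 269 137 pintop [319.2872445  197.05895767] top [319.28370746 193.0351034 ]
s8 253 162 pintop [303.47803944 203.21965013] top [303.48250435 207.05062726]
```

View pics/c8.png

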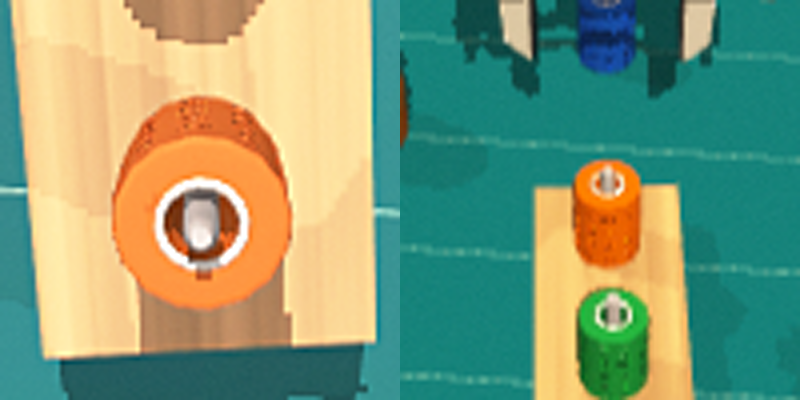

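The orange spool sits flat on the stand with the pin upright in its bore. Its top centre is at about (319.5,193) in the wrist frame, as predicted, and it matches the green spool's height. Handing in.

```bash
python3 -c "
from cell import robot
print(robot.hand_in())"
```

```text
the job is handed in; nothing more can be done
None
```

I moved the steel pin from its block into the empty socket of the small wooden stand. I then lowered the orange spool over it, let go and backed off, and handed the job in at about 25 s of the 64 s limit. Handing in reports no verdict.

- **Pin:** It met the socket floor with about 11 N at the same tool height as when it was gripped in the block, which means fully home. The wrist and side pictures showed it upright and centred to about 1 mm.
- **Spool:** It touched the stand with about 4 N at the expected height. The last wrist and side pictures showed it flat, with the pin upright inside the bore, and the gripper about 14 cm above, touching nothing.
- **Bystanders:** The arm never went near the jar, tape case, scissors or blue spool, and I saw no contact, but I did not re-measure their positions at the end.
- **Disagreements:** The side camera placed objects 2 to 4 mm away from where the wrist camera did in absolute terms. The two agreed on pin-to-socket and spool-to-pin offsets to about 1 mm, so I relied on those. No check failed.
- **Pictures:** I viewed 10 pictures.

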